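# Stand the ballasted pump float heavy end down

## Robot

A 6-joint arm with a two-finger parallel gripper is mounted at the origin on the work surface. World frame = base frame: x ahead of the robot, y to its left, z up, the work surface at z = 0. Lengths are in mm, angles in rad, forces in N, time in s.
With the tool pointing down it reaches from about 250 to 800 mm from the base axis. Payload 8.5 kg.
Tool frame: the origin (TCP) lies at the centre of the arm's flange, where the gripper is bolted on; the fingertips stand 173 mm ahead of it and the grasp point (between the pads) lies 155 mm ahead of it; z points along the fingers, y is the line along which they close (so a half turn about z gives the same grasp; the last joint's range is limited). The gripper opens to 85 mm and grips with 20 to 120 N. Pads are 22 mm wide; open, the fingers measure 114 mm over their backs; the gripper's body (76 mm by 85 mm) begins 54 mm behind the grasp point. The pads swing forward as they close: fully open they stand 13 mm farther back than shut.
Start: joints at [-1.13, 0.238, -0.013, 1.319, 0, 1.571], TCP at [223.985, -474.793, 404.676] pointing down, gripper open.
Joint ranges: [-2.66, 2.66], [-1.03, 1.9], [-1.14, 1.46], [-1.82, 2.27], [-1.45, 1.34], [-3.14, 3.14]. Speed limits (rad/s): [2.22, 2.22, 2.79, 3.14, 3.14, 3.14].

## Interface

Orientations are given as a 3x3 rotation matrix whose columns are the frame's x, y, z axes.
In Python, from plant import robot gives the robot as it stands.
- The arm moves only by the shell command python3 -m crank 'ROWS' [FORCE]. ROWS is JSON, one flat list of numbers, 7 for each row, row after row: the shift along the world's x, y, z in mm, then the turn, a rotation vector about the world's x, y, z in degrees, then the opening, from 0 (shut) to 1 (fully open). In form: [x, y, z, rx, ry, rz, fingers, x, y, z, rx, ry, rz, fingers, ...]. A call has 1 to 8 rows; each row is the pose to reach, as a shift and turn from the pose commanded when the call began; what a row does not reach only later rows make up. A row lasts 1/12 s, in which the tool goes at most 41.7 mm and 7.16 degrees, less where a joint would pass 70% of its speed; a pose out of reach is approached as far as the arm can. A call with a gripper value outside its range is refused whole. The fingers move at their own pace and stop on an object; FORCE is the grip in N (left out, the last holds). Time passes only in rows, so rows that repeat a pose let the fingers close. It gives the time, the measured TCP pose, the force, the opening and the grip force at its end, in the units of the state.
- robot.sense(): the state, without advancing time (a new reading comes with each control period).
- robot.snapshot(name): name is "side" or "top" or "wrist"; returns a dict with "color" (420x560x3 uint8, red, green, blue), "camera_matrix" (3x3 intrinsics, pixels), "R" (3x3) and "t" (3): a world point X has camera coordinates R X + t. Camera axes: x right, y down, z forward; pixel columns grow to the right and rows downward; lengths in mm; the calibration is good to about 2 mm. A picture is of the moment at which its call begins. There is no depth.
- robot.job_done(): hands the job in; it is judged then, once.
Trained networks look in a picture, given as the dict that the camera call returned (one of the last four; its "shot" number tells which), for a name from the list of things; names that differ only in an ending like _2 or _b are one class to them, and where a whole thing is asked for, a point or a joint stands for the part that bears it (a point fixed in the world has none). Each returns a list of dicts, best first, with "conf" (0 to 1); they miss things now and then, are a little off and sometimes report something else, mostly with a low value. They report only what shows in the picture. A call takes as long as a camera call. They do not tell look-alikes from the thing itself.
- robot.look_for(target, picture): "point" ([column, row] in pixels, amid what is visible of it).
- robot.tip_of(target, picture): "point" ([column, row] in pixels: a listed point, or the origin of a listed thing).
The state is a dict: "time": time; "joint_pos": joint angles; "qvel": joint speeds; "joint_efforts": joint torques, N m; "tcp_pos": TCP position; "orientation": TCP orientation; "ft_force": force on the tool from outside, world axes, zero at the start; "wrist_torque": the same for the moment, N m; "width": finger opening in mm; "grip_force": force on a finger pad.
Only numpy, scipy, OpenCV 4.12 (cv2) and the standard library are available. Lean on these libraries where they do the work, as an engineer would, in place of code of your own. Each camera call takes 0.05 s, during which the arm holds its last target. There are 200 camera calls.

## Task

One of the two white float cases on the dismantling bench is short, with domed ends and two round side pins, and has a hidden lead ballast in one end. Pick it up lightly by its two side pins so that it tips and shows its heavy end, then set it down gently, without dropping it, standing upright heavy end down in the shallow steel dish, and let go. Leave the longer case without pins where it is.

Things in the scene. Friction and masses are not known exactly. Their poses are not given: they have to be found in the camera images.
- float: Short white float case, loose, 290 g, 84 mm long (x), 36 wide (y), 40 high (z), grey band mid-way. Origin at its centre, 20 mm above the table as it lies flat. The body is 60 mm long; both ends are alike: round 36 mm caps, slightly domed (5 mm). One hides an lead ballast: the centre of mass lies about 20 mm off centre. On a flat floor it rights itself heavy end down; light end down it topples.
- pin (a point): Ball tip of the +y one of the float's two grey round pins, 29 mm from the float's centre; the other is at -y. Pins are 10 mm thick, in line with the centre; 58 mm over both tips. Gripped lightly (3 to 10 N; 20 N would lock it) across both tips and lifted, the float turns about them within a second: heavy end down, reaching 42 mm below and 42 mm above them.
- dish: Shallow round steel dish, fixed to the bench: outer diameter 94 mm, inner diameter 84 mm, 12 mm high over all, flat inner floor 4 mm above the table. Origin at the centre of its underside, on the table; z up.
- long_case: The longer white case, loose, 200 g: 110 mm long (x), 36 mm wide (y), 40 mm high (z), flat ends, a grey band but no pins. Origin at its centre. To be left alone.
There are look-alikes about, which are no part of the job. Leave any brown or pink look-alike of the float alone. There is more than one size of the dish; the job needs the larger.

How it is judged:
By the outcome, as a careful person would: the job done as asked, in the order asked, and still so for the second after the job is handed in, with the robot touching nothing.
It also fails if it takes over 48 s, if anything falls off the work surface, if the arm or the gripper's body presses on something with over 40 N, if the wrist force passes 120 N, or if a joint passes its speed limit or range.

## Working session

There is one attempt and no reset: what is moved stays moved. The work goes in short steps, Python scripts to look and compute and a shell command to move; the robot and the scene stay as the last step left them, time stands still between calls to the robot, and variables do not carry over. Pictures are saved under pics/ and viewed, at most 10 in all, crops included, and the job is handed in when it is done.

```bash
mkdir -p pics
cat > h.py <<'E'
import numpy as np, cv2
from plant import robot
def snap(n,f=None):
    p=robot.snapshot(n)
    if f: cv2.imwrite('pics/'+f,p['color'][:,:,::-1])
    return p
def ray(p,uv):
    K,R,t=map(np.array,(p['camera_matrix'],p['R'],p['t']))
    d=R.T@np.linalg.inv(K)@np.array([uv[0],uv[1],1.]); c=-R.T@t
    return c,d
def onz(p,uv,z):
    c,d=ray(p,uv); return c+d*(z-c[2])/d[2]
def proj(p,X):
    x=np.array(p['R'])@X+np.array(p['t']); x=np.array(p['camera_matrix'])@x; return x[:2]/x[2]
E
python3 - <<'E'
from h import *
np.set_printoptions(precision=1,suppress=True)
ims=[]
for n in ['top','side']:
    p=snap(n,n+'0.png')
    for t,z in [('float',20),('pin',20),('dish',0),('long_case',20)]:
        for f in ('look_for','tip_of'):
            try:
                for d in getattr(robot,f)(t,p): print(n,t,f,round(d['conf'],2),np.array(d['point']),onz(p,d['point'],z))
            except Exception as e: print(n,t,f,e)
print(robot.sense()['time'])
E
```

```text
top float look_for 0.86 [178.5 182.2] [562.  247.3  20. ]
top float look_for 0.55 [175.6 244.7] [422.7 249.9  20. ]
top float tip_of 0.87 [225.3 150.9] [633.6 144.   20. ]
top float tip_of 0.64 [178.5 181.6] [563.3 247.3  20. ]
top pin look_for 0.89 [175.6 179.8] [567.4 253.9  20. ]
top pin look_for 0.84 [173.5 246.5] [418.7 254.4  20. ]
top pin look_for 0.77 [226.7 146.4] [643.9 141.1  20. ]
top pin look_for 0.58 [290.7 223.5] [470.1  -3.1  20. ]
top pin tip_of 0.95 [165.9 174.9] [578.4 275.9  20. ]
top pin tip_of 0.73 [181.3 252.5] [405.6 236.9  20. ]
top pin tip_of 0.61 [218.1 138.9] [661.2 160.7  20. ]
top dish look_for 0.85 [241.1 278. ] [350.  106.7   0. ]
top dish look_for 0.64 [291.1 226.9] [464.2  -4.4   0. ]
top dish tip_of 0.96 [290.8 223. ] [473.1  -3.7   0. ]
top dish tip_of 0.89 [242.4 279.9] [345.8 103.8   0. ]
top long_case look_for 0.67 [411.5 190.1] [ 545.6 -272.5   20. ]
top long_case tip_of 0.6 [412.3 195.2] [ 534.1 -274.    20. ]
side float look_for 0.95 [216.2 318.9] [560.2 243.3  20. ]
side float look_for 0.95 [310.4 327.2] [417.1 256.6  20. ]
side float look_for 0.85 [179.8 273.1] [642.9 139.3  20. ]
side float tip_of 0.95 [181.  269.6] [643.1 129.9  20. ]
side float tip_of 0.93 [307.3 325.1] [421.6 252.7  20. ]
side float tip_of 0.61 [217.  319.2] [558.9 243.9  20. ]
side pin look_for 0.96 [181.1 274.4] [639.7 142.7  20. ]
side pin look_for 0.92 [311.8 326.8] [415.  255.8  20. ]
side pin look_for 0.56 [212.8 320.4] [564.9 246.4  20. ]
side pin tip_of 0.94 [164.3 283.2] [663.  165.6  20. ]
side pin tip_of 0.85 [201.2 333.6] [577.4 271.8  20. ]
side pin tip_of 0.72 [316.5 315.6] [407.  233.7  20. ]
side dish look_for 0.65 [342.4 270. ] [352.5 103.3   0. ]
side dish look_for 0.58 [279.8 233.5] [471.5 -11.7   0. ]
side dish tip_of 0.95 [344.2 272.6] [350.  110.5   0. ]
side dish tip_of 0.88 [282.8 234.1] [465.1  -9.6   0. ]
side long_case tip_of 0.6 [256.5 173.6] [ 540. -254.   20.]
0.9
```

View pics/top0.png

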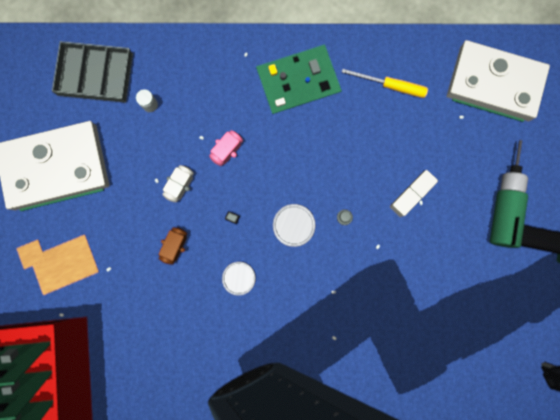

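View pics/side0.png

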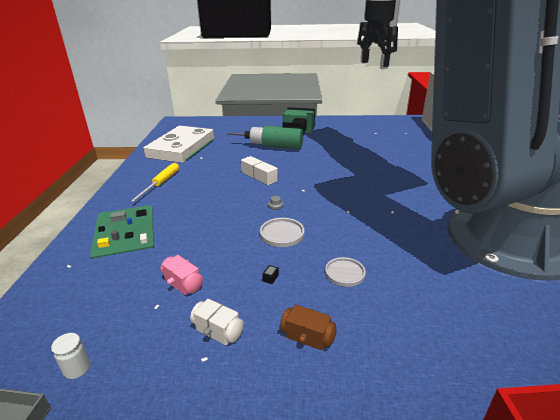

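The white pinned float is at about (179,182) in the top view and (216,320) in the side view. The pink one (226,147) and the brown one (172,245) are look-alikes. The larger dish is at (293,225), the long case at (414,193).

Run:
```python
from h import *
s=robot.sense(); print(np.round(s['orientation'],3), s['tcp_pos'], s['width'])
```

```text
[[ 0.904  0.427 -0.   ]
 [ 0.427 -0.904  0.   ]
 [ 0.    -0.    -1.   ]] [ 224.01703704 -474.77426924  404.69511836] 85.39039393196255
```

```bash
python3 -m crank '[337,721,0,0,0,124,1,337,721,0,0,0,124,1,337,721,0,0,0,124,1,337,721,0,0,0,124,1,337,721,0,0,0,124,1,337,721,0,0,0,124,1,337,721,0,0,0,124,1,337,721,0,0,0,124,1]' 20; python3 -c "
from h import *
s=robot.sense();print(s['tcp_pos'],np.round(s['orientation'],3),s['joint_pos'],s['time'])"
```

```text
time: 1.57
tcp_pos: [365.3, -170.9, 405.0]
orientation: [[0.124, 0.992, 0.001], [0.992, -0.124, -0.0], [-0.0, 0.001, -1.0]]
ft_force: [1.2, -0.5, -0.6]
width: 85.5
grip_force: 0.0
[ 365.32528622 -170.92976553  405.00005631] [[ 0.124  0.992  0.001]
 [ 0.992 -0.124 -0.   ]
 [-0.     0.001 -1.   ]] [-4.37625497e-01  2.87625214e-02 -2.63112526e-01  1.27805015e+00
 -1.89913138e-06  1.25746966e+00] 1.5667
```

```bash
python3 -m crank '[196,417,-60,0,0,66,1,196,417,-60,0,0,66,1,196,417,-60,0,0,66,1,196,417,-60,0,0,66,1,196,417,-60,0,0,66,1,196,417,-60,0,0,66,1,196,417,-60,0,0,66,1,196,417,-60,0,0,66,1]'; python3 -c "
from h import *
s=robot.sense();print(s['joint_pos'],s['time'])"
```

```text
time: 2.23
tcp_pos: [506.1, 128.6, 361.5]
orientation: [[-0.769, 0.64, 0.0], [0.64, 0.769, -0.0], [-0.0, 0.0, -1.0]]
ft_force: [2.1, -0.7, 0.3]
width: 85.2
grip_force: 0.0
[ 2.48831049e-01  2.51334500e-01 -1.07687452e-01  1.21132414e+00
 -1.37286030e-04  9.43061286e-01] 2.2333
```

```bash
python3 -m crank '[55,117,-12,0,0,9,1,55,117,-12,0,0,9,1,55,117,-12,0,0,9,1,55,117,-12,0,0,9,1,55,117,-12,0,0,9,1]'
python3 - <<'E'
from h import *
np.set_printoptions(precision=1,suppress=True)
s=robot.sense();print(s['joint_pos'],s['time'],s['tcp_pos'])
for n in ['wrist','top','side']:
    p=snap(n,n+'1.png')
    for t,z in [('float',20),('pin',20)]+([('dish',0)] if n!='wrist' else []):
            for d in robot.tip_of(t,p): print(n,t,round(d['conf'],2),np.array(d['point']),onz(p,d['point'],z))
E
```

```text
time: 2.65
tcp_pos: [561.3, 245.7, 348.3]
orientation: [[-0.857, 0.515, -0.001], [0.515, 0.857, -0.0], [0.001, -0.001, -1.0]]
ft_force: [0.3, 0.4, -0.1]
width: 85.4
grip_force: 0.0
[0.4 0.4 0.1 1.3 0.  1. ] 2.65 [561.3 245.7 348.3]
wrist float 0.98 [288.3 188.9] [561.4 248.9  20. ]
wrist float 0.97 [240.3 299.5] [639.6 142.1  20. ]
wrist float 0.79 [210.3  50.3] [423.  254.3  20. ]
wrist pin 0.94 [314.7 185.4] [571.5 272.4  20. ]
wrist pin 0.92 [264.6 299.8] [653.4 164.2  20. ]
wrist pin 0.86 [175.1  52.9] [409.2 227.4  20. ]
top float 0.83 [224.9 146.9] [642.8 145.1  20. ]
top float 0.62 [176.6 183.4] [559.2 251.4  20. ]
top pin 0.93 [170.  173.1] [582.5 266.8  20. ]
top pin 0.56 [215.5 140. ] [658.6 166.5  20. ]
top dish 0.98 [239.4 279. ] [347.8 110.5   0. ]
top dish 0.86 [292.1 224.3] [470.1  -6.6   0. ]
top dish 0.2 [174.9 182.5] [564.8 259.8   0. ]
side float 0.96 [217.2 318.2] [558.9 241.9  20. ]
side float 0.74 [180.1 274.1] [641.7 142.   20. ]
side float 0.57 [309.1 325.9] [418.9 254.2  20. ]
side pin 0.89 [201.8 334.6] [576.2 273.6  20. ]
side pin 0.88 [316.9 312.3] [406. 227.  20.]
side pin 0.73 [167.7 285.3] [655.7 170.7  20. ]
side dish 0.85 [280. 236.] [470.7  -2.7   0. ]
```

View pics/wrist1.png

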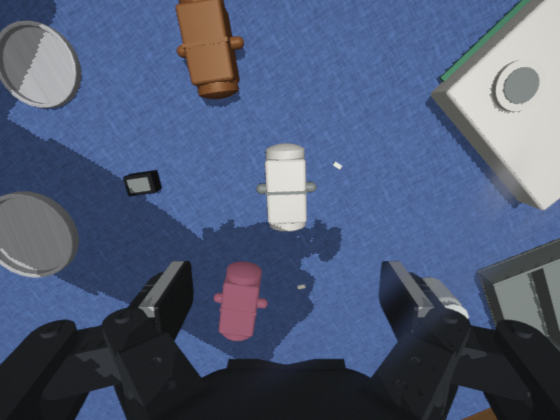

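Run:
```python
from h import *
np.set_printoptions(precision=2,suppress=True)
p=snap('wrist'); im=p['color']
print(cv2.imwrite('pics/crop1.png',cv2.resize(im[130:250,227:347,::-1],(600,600),interpolation=cv2.INTER_CUBIC)))
for d in robot.tip_of('pin',p)+robot.tip_of('float',p): print(d['conf'],np.array(d['point']),onz(p,d['point'],20))
s=robot.sense(); O=np.array(s['orientation']); print(s['tcp_pos'],O)
print('grasp pt px',proj(p,np.array([s['tcp_pos'][0],s['tcp_pos'][1],20])))
for uv in [(258,188),(316,187),(287,187.5)]: print(uv,onz(p,uv,20))
```

```text
True
0.8 [314.4 182.4] [569.28 270.7   20.  ]
0.78 [268.2 301.9] [658.21 162.31  20.  ]
0.61 [180.6  46.8] [407.25 231.82  20.  ]
0.75 [239.5 297.8] [637.85 138.59  20.  ]
0.71 [288.3 185.6] [558.96 247.61  20.  ]
0.7 [211.6  47.9] [421.66 253.94  20.  ]
[560.73 243.14 349.75] [[-0.86  0.52  0.  ]
 [ 0.52  0.86 -0.  ]
 [-0.    0.   -1.  ]]
grasp pt px [285.29 189.46]
(258, 188) [545.8  221.35  20.  ]
(316, 187) [574.03 269.77  20.  ]
(287, 187.5) [559.92 245.57  20.  ]
```

View pics/crop1.png

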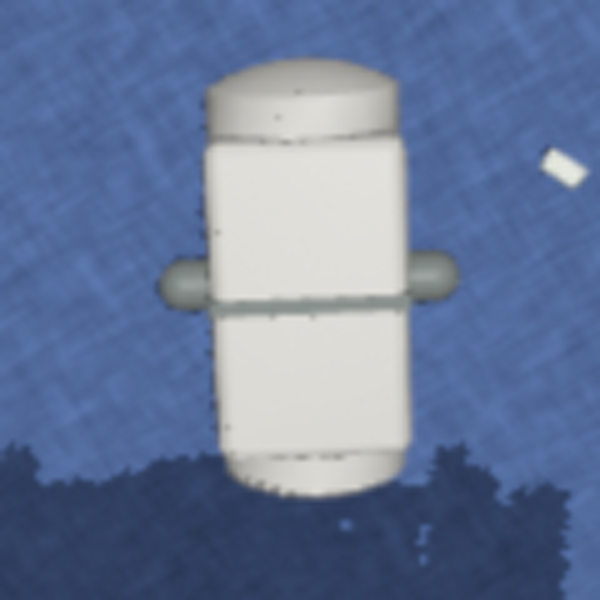

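The crop shows the float with both pins: left tip at (259,186.8), right tip at (319,185) in full-picture pixels.

Run:
```python
from h import *
np.set_printoptions(precision=2,suppress=True)
p=snap('wrist'); s=robot.sense(); O=np.array(s['orientation']); T=np.array(s['tcp_pos'])
for i in range(3): print(np.array(robot.sense()['tcp_pos']))
a,b=onz(p,(259,186.8),20),onz(p,(319,185),20); m=(a+b)/2
print(a,b,m,np.linalg.norm(a-b),'ang',np.degrees(np.arctan2(*(b-a)[1::-1])),'tool y',np.degrees(np.arctan2(O[1,1],O[0,1])))
print('move',m-T,'time',robot.sense()['time'], s['joint_pos'])
p0=snap('top');
```

```text
[560.74 243.22 349.68]
[560.74 243.22 349.68]
[560.74 243.22 349.68]
[545.2  223.18  20.  ] [573.66 273.56  20.  ] [559.43 248.37  20.  ] 57.864315227066854 ang 60.5332622615887 tool y 58.83698189726727
move [  -1.31    5.15 -329.68] time 3.4 [ 0.41  0.41  0.09  1.26 -0.    0.95]
```

```bash
python3 -m crank '[-1,5,0,0,0,1.7,1,-1,5,-40,0,0,1.7,1,-1,5,-80,0,0,1.7,1,-1,5,-110,0,0,1.7,1,-1,5,-130,0,0,1.7,1,-1,5,-130,0,0,1.7,1,-1,5,-130,0,0,1.7,1]'
python3 - <<'E'
from h import *
np.set_printoptions(precision=2,suppress=True)
p=snap('wrist','wrist2.png'); s=robot.sense(); O=np.array(s['orientation']); T=np.array(s['tcp_pos'])
print(T,'tool y',np.degrees(np.arctan2(O[1,1],O[0,1])),'grasp px',proj(p,np.array([T[0],T[1],20])))
for d in robot.tip_of('pin',p)[:2]+robot.tip_of('float',p)[:2]: print(d['conf'],np.array(d['point']),onz(p,d['point'],20))
E
```

```text
time: 4.03
tcp_pos: [559.4, 248.5, 219.1]
orientation: [[-0.871, 0.491, -0.002], [0.491, 0.871, -0.001], [0.001, -0.002, -1.0]]
ft_force: [0.5, -0.0, 1.5]
width: 85.4
grip_force: 0.0
[560.07 248.74 220.48] tool y 60.599217547077025 grasp px [286.27 246.14]
0.97 [87.9  5. ] [408.46 228.19  20.  ]
0.83 [335.2 243.1] [572.22 274.14  20.  ]
0.76 [284.2 247.4] [560.17 247.31  20.  ]
```

View pics/wrist2.png

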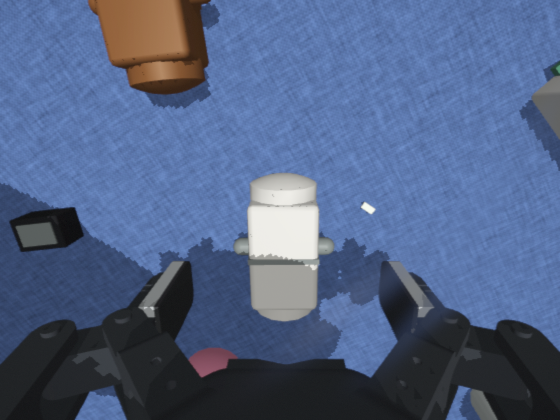

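Pin tips are at (235,246) and (334,245), midpoint (284.5,245.5), against the grasp point's (286,246), so the gripper is aligned to about 1 mm.

```bash
python3 -m crank '[0,0,-30,0,0,0,1,0,0,-44,0,0,0,1,0,0,-44,0,0,0,0.75,0,0,-44,0,0,0,0.73,0,0,-44,0,0,0,0.73,0,0,-44,0,0,0,0.73,0,0,-44,0,0,0,0.73,0,0,-44,0,0,0,0.73]' 20
```

```text
time: 4.85
tcp_pos: [560.1, 248.5, 176.6]
orientation: [[-0.871, 0.492, 0.002], [0.492, 0.871, 0.001], [-0.001, 0.001, -1.0]]
ft_force: [0.3, -1.8, 0.3]
width: 62.0
grip_force: 0.0
```

```bash
python3 -m crank '[0,0,0,0,0,0,0.69,0,0,0,0,0,0,0.69,0,0,0,0,0,0,0.69]' 20;  python3 -m crank '[0,0,0,0,0,0,0.68,0,0,0,0,0,0,0.68,0,0,0,0,0,0,0.68]' 20
```

```text
time: 5.1
tcp_pos: [559.8, 248.3, 175.8]
orientation: [[-0.871, 0.492, 0.0], [0.492, 0.871, -0.0], [-0.0, -0.0, -1.0]]
ft_force: [-0.4, -0.4, 1.5]
width: 58.6
grip_force: 0.7
time: 5.35
tcp_pos: [559.7, 248.2, 175.6]
orientation: [[-0.871, 0.492, -0.0], [0.492, 0.871, -0.0], [-0.0, -0.0, -1.0]]
ft_force: [-1.3, -2.8, 2.6]
width: 57.7
grip_force: 1.5
```

```bash
for k in 1; do python3 -m crank '[0,0,0,0,0,0,0.67,0,0,0,0,0,0,0.67,0,0,0,0,0,0,0.67]'|tail -2;  python3 -m crank '[0,0,0,0,0,0,0.66,0,0,0,0,0,0,0.66,0,0,0,0,0,0,0.66]'|tail -2; done
```

```text
width: 57.0
grip_force: 2.8
width: 56.7
grip_force: 8.6
```

```bash
python3 -m crank '[0,0,0,0,0,0,0.662,0,0,0,0,0,0,0.662,0,0,0,0,0,0,0.662]'|tail -2;  python3 -m crank '[0,0,3,0,0,0,0.662,0,0,8,0,0,0,0.662,0,0,14,0,0,0,0.662,0,0,20,0,0,0,0.662]'|tail -3
```

```text
width: 56.8
grip_force: 8.4
ft_force: [0.8, -0.0, -3.4]
width: 56.3
grip_force: 7.9
```

```bash
python3 -m crank '[0,0,10,0,0,0,0.662,0,0,22,0,0,0,0.662,0,0,34,0,0,0,0.662,0,0,46,0,0,0,0.662,0,0,58,0,0,0,0.662,0,0,66,0,0,0,0.662,0,0,70,0,0,0,0.662,0,0,70,0,0,0,0.662]'|tail -3;  python3 -m crank '[0,0,0,0,0,0,0.662,0,0,0,0,0,0,0.662,0,0,0,0,0,0,0.662,0,0,0,0,0,0,0.662,0,0,0,0,0,0,0.662,0,0,0,0,0,0,0.662]'
python3 - <<'E'
from h import *
p=snap('side'); q=snap('wrist')
a=cv2.resize(p['color'][200:400,100:370],None,fx=2,fy=2)
cv2.imwrite('pics/lift.png',np.hstack([cv2.resize(p['color'][230:390,120:330],(400,305)),cv2.resize(q['color'],(400,305))])[:,:,::-1])
E
```

```text
ft_force: [-0.6, 0.3, -3.4]
width: 56.4
grip_force: 7.8
time: 7.6
tcp_pos: [559.7, 248.3, 265.3]
orientation: [[-0.871, 0.492, -0.0], [0.492, 0.871, -0.0], [0.0, -0.0, -1.0]]
ft_force: [-0.0, -0.7, -2.5]
width: 56.5
grip_force: 7.8
```

View pics/lift.png

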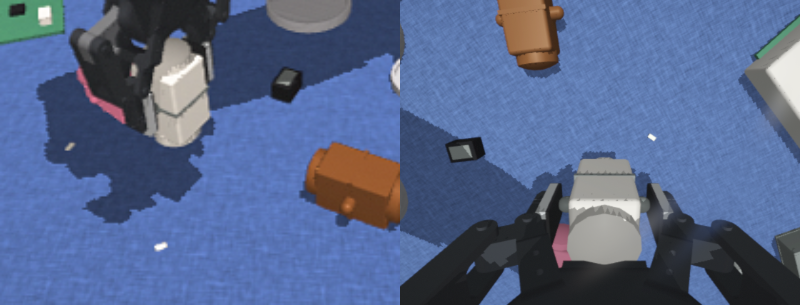

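The float has tipped upright: in the left crop it hangs between the fingers at about (180,95) with one end down. Next I carry it smoothly to the big dish.

```bash
python3 -m crank '[-3,-8,0,0,0,0,0.662,-8,-22,0,0,0,0,0.662,-14,-40,0,0,0,0,0.662,-21,-59,0,0,0,0,0.662,-28,-78,0,0,0,0,0.662,-35,-97,0,0,0,0,0.662,-42,-117,0,0,0,0,0.662,-49,-137,0,0,0,0,0.662]'|tail -2;  python3 -m crank '[-7,-20,0,0,0,0,0.662,-14,-40,0,0,0,0,0.662,-21,-60,0,0,0,0,0.662,-28,-80,0,0,0,0,0.662,-34,-98,0,0,0,0,0.662,-38,-110,0,0,0,0,0.662,-41,-116,0,0,0,0,0.662,-41,-117,0,0,0,0,0.662]';  python3 -m crank '[0,0,0,0,0,0,0.662,0,0,0,0,0,0,0.662,0,0,0,0,0,0,0.662,0,0,0,0,0,0,0.662,0,0,0,0,0,0,0.662,0,0,0,0,0,0,0.662]'
python3 - <<'E'
from h import *
np.set_printoptions(precision=1,suppress=True)
s=robot.sense(); T=np.array(s['tcp_pos'])
ims=[]
for n in ['side','wrist','top']:
    p=snap(n,n+'3.png')
    for t,z in [('float',T[2]-155),('pin',T[2]-155),('dish',0)]:
        for d in robot.tip_of(t,p): print(n,t,round(d['conf'],2),np.array(d['point']),onz(p,d['point'],z))
    g=p['color'].copy()
    if n=='side':
        for dz in (-42,0,42): u=proj(p,T-[0,0,155-dz]); print(u); cv2.circle(g,(int(u[0]),int(u[1])),1,(255,0,0),-1)
        g=g[150:270,200:360]
    ims.append(cv2.resize(g,(400,300),interpolation=cv2.INTER_CUBIC))
cv2.imwrite('pics/over.png',np.hstack(ims[:2])[:,:,::-1])
E
```

```text
width: 56.8
grip_force: 7.8
time: 9.03
tcp_pos: [468.9, -6.7, 265.8]
orientation: [[-0.87, 0.493, -0.0], [0.493, 0.87, -0.0], [0.0, -0.0, -1.0]]
ft_force: [-0.7, -0.2, -2.5]
width: 56.6
grip_force: 7.8
time: 9.53
tcp_pos: [469.8, -5.3, 265.6]
orientation: [[-0.871, 0.491, -0.0], [0.491, 0.871, -0.0], [0.0, -0.0, -1.0]]
ft_force: [-0.2, -0.7, -4.1]
width: 56.3
grip_force: 7.8
side float 0.96 [278.4 188.2] [472.3  -7.8 110.6]
side float 0.77 [308.8 326.2] [424.  335.3 110.6]
side float 0.74 [182.3 270.3] [600.7 237.  110.6]
side pin 0.94 [318.  315.7] [412.3 318.6 110.6]
side pin 0.88 [166.2 282.2] [616.8 262.  110.6]
side pin 0.64 [269.3 196.4] [488.3  24.5 110.6]
side dish 0.82 [279.6 235.9] [471.6  -3.   -0. ]
side dish 0.75 [341.1 272.3] [355.5 109.7   0. ]
[280.  207.3]
[279.6 188.8]
[279.3 169.3]
wrist float 0.71 [286.1 279.3] [467.3  -3.5 110.6]
wrist float 0.63 [554.2 310.5] [541.4  94.9 110.6]
wrist pin 0.86 [347.9 280.2] [481.1  20.  110.6]
wrist dish 0.69 [274.4 213.9] [468.5 -14.4   0. ]
top float 0.71 [224.2 149.8] [614.  135.4 110.6]
top pin 0.75 [212.3 139. ] [636.7 160.4 110.6]
top pin 0.74 [185.1 251.3] [405.2 210.6 110.6]
top dish 0.86 [243.1 278.6] [348.7 102.2   0. ]
```

View pics/over.png

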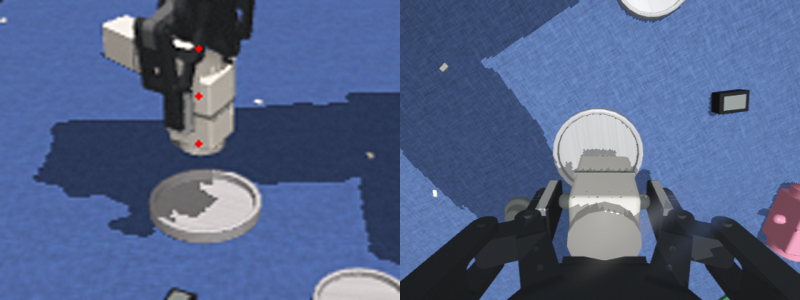

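The float hangs plumb over the large dish, at (190,100) in the left crop with the dish at (205,205). Now I lower it, slowly at the end.

```bash
python3 -m crank '[0,0,-6,0,0,0,0.662,0,0,-16,0,0,0,0.662,0,0,-27,0,0,0,0.662,0,0,-38,0,0,0,0.662,0,0,-47,0,0,0,0.662,0,0,-54,0,0,0,0.662,0,0,-58,0,0,0,0.662,0,0,-60,0,0,0,0.662]';  python3 -m crank '[0,0,0,0,0,0,0.662,0,0,0,0,0,0,0.662,0,0,0,0,0,0,0.662,0,0,0,0,0,0,0.662]'; for i in 1; do python3 -m crank '[0,0,-1,0,0,0,0.662,0,0,-1.5,0,0,0,0.662,0,0,-1.5,0,0,0,0.662]';python3 -m crank '[0,0,-0.5,0,0,0,0.662,0,0,-1,0,0,0,0.662,0,0,-1,0,0,0,0.662]'; done
```

```text
time: 10.8
tcp_pos: [469.6, -5.7, 205.0]
orientation: [[-0.871, 0.492, -0.001], [0.492, 0.871, -0.0], [0.001, -0.0, -1.0]]
ft_force: [-0.0, 0.2, -2.3]
width: 56.3
grip_force: 7.8
time: 11.13
tcp_pos: [469.9, -5.7, 206.0]
orientation: [[-0.871, 0.492, 0.001], [0.492, 0.871, -0.0], [-0.001, 0.0, -1.0]]
ft_force: [-0.3, -0.4, -3.2]
width: 56.3
grip_force: 7.8
time: 11.38
tcp_pos: [469.7, -5.7, 204.1]
orientation: [[-0.871, 0.492, 0.0], [0.492, 0.871, -0.0], [-0.0, -0.0, -1.0]]
ft_force: [0.6, 0.1, -4.3]
width: 56.6
grip_force: 7.8
time: 11.63
tcp_pos: [470.0, -5.8, 203.5]
orientation: [[-0.871, 0.492, 0.001], [0.492, 0.871, -0.0], [-0.001, 0.0, -1.0]]
ft_force: [-0.5, -0.4, 2.6]
width: 56.7
grip_force: 8.0
```

```bash
python3 -m crank '[0,0,0,0,0,0,0.662,0,0,0,0,0,0,0.662,0,0,0,0,0,0,0.662]'
python3 - <<'E'
from h import *
p=snap('side'); q=snap('wrist')
cv2.imwrite('pics/down.png',np.hstack([cv2.resize(p['color'][150:270,200:360],(400,300),interpolation=cv2.INTER_CUBIC),cv2.resize(q['color'],(400,300))])[:,:,::-1])
E
```

```text
time: 11.88
tcp_pos: [469.9, -5.7, 203.4]
orientation: [[-0.871, 0.492, 0.001], [0.492, 0.871, -0.0], [-0.001, 0.0, -1.0]]
ft_force: [0.2, -0.8, 5.1]
width: 56.6
grip_force: 8.0
```

View pics/down.png

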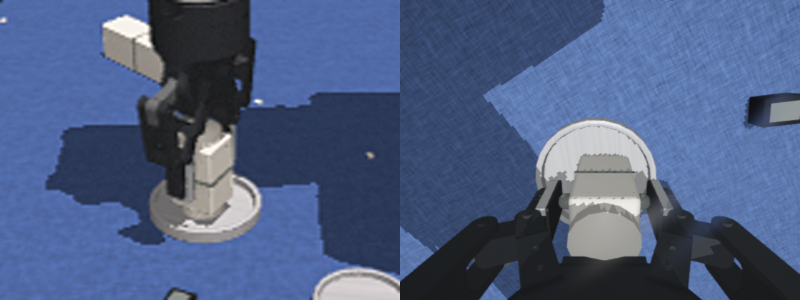

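The float stands on the dish floor at (210,195) in the left crop, within the rim. I ease the pressing force and open slowly.

```bash
python3 -m crank '[0,0,0.5,0,0,0,0.662,0,0,0.5,0,0,0,0.662,0,0,0.5,0,0,0,0.662]'|tail -3; python3 -m crank '[0,0,0,0,0,0,0.668,0,0,0,0,0,0,0.674,0,0,0,0,0,0,0.68,0,0,0,0,0,0,0.69,0,0,0,0,0,0,0.7,0,0,0,0,0,0,0.72,0,0,0,0,0,0,0.75,0,0,0,0,0,0,0.8]'; python3 -m crank '[0,0,0,0,0,0,0.9,0,0,0,0,0,0,1,0,0,0,0,0,0,1,0,0,0,0,0,0,1,0,0,0,0,0,0,1,0,0,0,0,0,0,1]'
python3 - <<'E'
from h import *
p=snap('side'); q=snap('wrist')
cv2.imwrite('pics/rel.png',np.hstack([cv2.resize(p['color'][150:270,200:360],(400,300),interpolation=cv2.INTER_CUBIC),cv2.resize(q['color'],(400,300))])[:,:,::-1])
E
```

```text
ft_force: [-0.5, -1.3, 2.4]
width: 56.8
grip_force: 8.0
time: 12.9
tcp_pos: [469.7, -5.7, 203.6]
orientation: [[-0.871, 0.492, -0.0], [0.492, 0.871, -0.0], [0.0, -0.0, -1.0]]
ft_force: [0.2, -1.0, 0.7]
width: 68.4
grip_force: 0.0
time: 13.4
tcp_pos: [469.7, -5.7, 203.6]
orientation: [[-0.871, 0.492, -0.0], [0.492, 0.871, -0.0], [0.0, -0.0, -1.0]]
ft_force: [-0.9, 0.0, -1.4]
width: 85.6
grip_force: 0.0
```

View pics/rel.png

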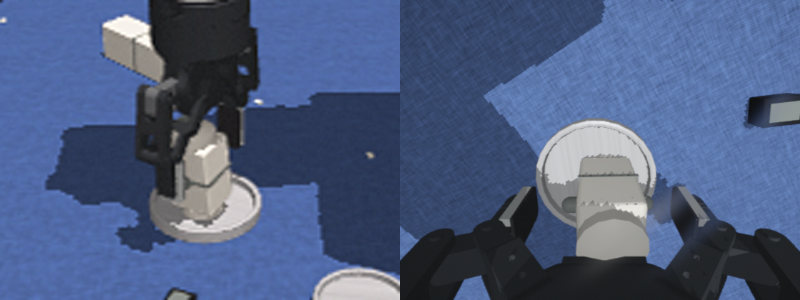

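Released: the float still stands but may be rocking slightly on its dome. I let it settle before retreating.

```bash
python3 -m crank '[0,0,0,0,0,0,1,0,0,0,0,0,0,1,0,0,0,0,0,0,1,0,0,0,0,0,0,1,0,0,0,0,0,0,1,0,0,0,0,0,0,1,0,0,0,0,0,0,1,0,0,0,0,0,0,1]'|tail -3
python3 - <<'E'
from h import *
p=snap('wrist'); 
python=None
for i in range(4): robot.snapshot('top')
q=snap('wrist'); s=snap('side')
print('moving px',(cv2.absdiff(p['color'],q['color']).max(2)>25).sum())
cv2.imwrite('pics/settle.png',np.hstack([cv2.resize(s['color'][150:270,200:360],(400,300),interpolation=cv2.INTER_CUBIC),cv2.resize(q['color'],(400,300))])[:,:,::-1])
E
```

```text
ft_force: [0.1, 0.3, -1.0]
width: 85.4
grip_force: 0.0
moving px 2
```

View pics/settle.png

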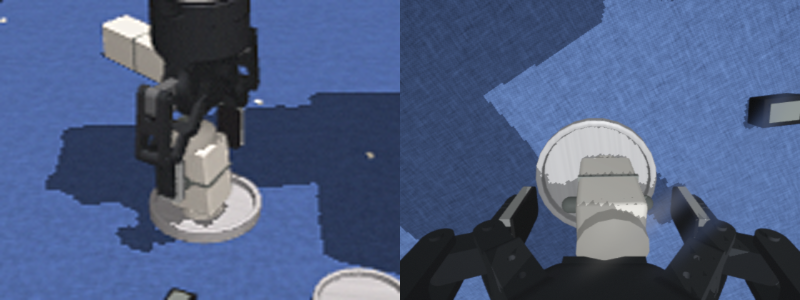

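The picture is unchanged and nothing moves: the float stands still in the dish, with clear gaps to both fingers, left pin at (568,205) and right pad at (690,205). Retreating straight up.

```bash
python3 -m crank '[0,0,5,0,0,0,1,0,0,15,0,0,0,1,0,0,30,0,0,0,1,0,0,50,0,0,0,1,0,0,75,0,0,0,1,0,0,105,0,0,0,1,0,0,140,0,0,0,1,0,0,170,0,0,0,1]'; python3 -m crank '[0,0,0,0,0,0,1,0,0,0,0,0,0,1,0,0,0,0,0,0,1,0,0,0,0,0,0,1,0,0,0,0,0,0,1,0,0,0,0,0,0,1]'
python3 - <<'E'
from h import *
np.set_printoptions(precision=1,suppress=True)
ps={}
for n in ['side','wrist']:
    p=snap(n); ps[n]=p
    for t,z in [('float',46),('pin',46),('dish',0)]:
        for d in robot.tip_of(t,p): print(n,t,round(d['conf'],2),np.array(d['point']),onz(p,d['point'],z))
    for z in (4,46,88): print(n,'expected axis z',z,proj(p,np.array([470,-5.5,z])))
g=cv2.cvtColor(ps['side']['color'],cv2.COLOR_RGB2GRAY)
for r in range(172,250,3): print(r,' '.join(f'{v:3d}' for v in g[r,250:312:3]))
E
```

```text
time: 15.18
tcp_pos: [469.4, -5.7, 376.1]
orientation: [[-0.871, 0.492, 0.001], [0.492, 0.871, -0.0], [-0.001, 0.0, -1.0]]
ft_force: [1.5, 0.3, 0.3]
width: 85.5
grip_force: 0.0
time: 15.68
tcp_pos: [469.5, -5.7, 372.7]
orientation: [[-0.871, 0.492, -0.002], [0.492, 0.871, -0.0], [0.002, -0.001, -1.0]]
ft_force: [-0.0, 0.0, -0.7]
width: 85.4
grip_force: 0.0
side float 0.86 [181.1 271.7] [630.1 165.5  46. ]
side float 0.76 [310.1 327.3] [419.  279.8  46. ]
side float 0.71 [277.2 213.4] [476.3 -18.1  46. ]
side pin 0.91 [163.9 283.9] [650.5 195.5  46. ]
side pin 0.81 [317.4 315. ] [407.7 256.9  46. ]
side pin 0.65 [270.5 224.2] [488.   21.9  46. ]
side dish 0.88 [343.3 271.5] [351.3 107.5  -0. ]
side dish 0.68 [281.1 236.1] [468.4  -2.3   0. ]
side expected axis z 4 [280.4 233.6]
side expected axis z 46 [280.1 216.7]
side expected axis z 88 [279.7 198.8]
wrist float 0.81 [476.3 251.7] [621.5 132.2  46. ]
wrist float 0.75 [288.6 192.2] [472.7  -3.6  46. ]
wrist pin 0.79 [316.4 193.7] [487.2  19.   46. ]
wrist pin 0.72 [500.  250.9] [632.6 153.5  46. ]
wrist pin 0.7 [277.4 181.5] [458.3  
[... 1814 characters left out ...]
  55  55  56  51 207 161 140 134 141 147 153 176 171 172 184 210 189 183  92 104  98
229  57  55  58  78 128 101 132 148 147 148 150 183 173 171 205 206 206 115 140 105 106
232  54  56  56  87 143 106 107 127 146 148 148 174 173 106 202 205 206 162 141 101 108
235  53  54 106  72 196 213 114 104 131 153 141 161 138 189 204 204 203 211 108 100 104
238  76 110 102 107 100 192 150 105 219 147  98 101 216 204 207 196 182 130 102 106 106
241 101 103 103 104 103 111 117 186 213 195 198 196 199 216 201 146 137 103 106 103 103
244 105 108 101 100 106 107  94 124 132 135 142 148 147 146 142 121 103 108 101 101 104
247 105 108 107 105 105 103 108 105 103 102 105 103 103 104 103 104 106 108 109 105 103
```

```bash
python3 -c "
from plant import robot
print(robot.job_done())"
```

```text
the job is handed in; nothing more can be done
None
```

The short float stands upright, heavy end down, in the larger dish. I released it gently, the gripper is clear, the long case was left alone, and the job is handed in at about 16 s; no verdict came back.

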